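# Scan and seat the knurled lock collar

## Robot

A 6-joint arm with a two-finger parallel gripper is mounted at the origin on the work surface. World frame = base frame: x ahead of the robot, y to its left, z up, the work surface at z = 0. Lengths are in mm, angles in rad, forces in N, time in s.
With the tool pointing down it reaches from about 400 to 925 mm from the base axis. Payload 12.5 kg.
Tool frame: the origin (TCP) lies midway between the tips of the shut fingers; the grasp point (between the pads) lies 19 mm behind it (env.grip_depth is the distance from the TCP to the grasp point, in mm); z points along the fingers, y is the line along which they close (so a half turn about z gives the same grasp; the last joint's range is limited). The gripper opens to 95 mm and grips with 3 to 60 N. Pads are 20 mm wide; open, the fingers measure 119 mm over their backs; the gripper's body (75 mm by 180 mm) begins 59 mm behind the grasp point.
Start: joints at [-1.444, 0.491, 1.559, -0, 1.092, -0.106], TCP at [144.211, -608.153, 214.661] pointing down, gripper open.
Joint ranges: [-3.1, 3.1], [-0.84, 2.19], [0.05, 2.79], [-1.13, 4.28], [0.06, 2.93], [-2.69, 2.69]. Speed limits (rad/s): [2.22, 2.22, 2.79, 3.14, 3.14, 3.14].

## Interface

Orientations are given as [roll, pitch, yaw] about the fixed x, y, z axes, in that order (R = Rz(yaw) Ry(pitch) Rx(roll)).
In Python, from cell import monitor, viewer, order, env gives the robot as it stands.
- The arm moves only by the tool move_arm, never from a script. Its argument "moves" is one flat list of numbers, 4 for each row, row after row: the shift along the tool's x, y, z normalised to -1 to 1, where 1 is 0.15 m, then the turn about the tool's z normalised to -1 to 1, where 1 is pi/2 rad. A call has 1 to 10 rows; each row shifts and turns the commanded pose from where the row before left it, along the tool's axes as they then stand; what a row does not reach is not made up. A row lasts 1/8 s, in which the tool goes at most 62.5 mm and 10.7 degrees, less where a joint would pass 70% of its speed; a pose out of reach is approached as far as the arm can. A call with a number of a shift or a turn outside -1 to 1 is refused whole. A call with a gripper value outside its range is refused whole. "claw" is the finger opening in mm, from 0 to 95.1, set as the call begins (left out, the last holds). The fingers move at their own pace and stop on an object; the grip force is fixed at half the most. Time passes only in rows, so rows that do not move let the fingers close. It gives the time, the measured TCP pose, the force, the opening and the grip force at its end, in the units of the state.
- monitor.state(): the state, without advancing time (a new reading comes with each control period).
- viewer.read_camera(name): name is "scene" or "top"; returns the picture (400x640x3 uint8, red, green, blue); there is no depth.
- viewer.camera_info(name): a dict with "K" (3x3 intrinsics, pixels), "camera_from_world" (4x4, takes a point from world to camera coordinates). Camera axes: x right, y down, z forward; pixel columns grow to the right and rows downward; lengths in mm; the calibration is good to about 2 mm. A picture is of the moment at which its call begins. camera_info takes no time and is no camera call.
- order.job_done(): hands the job in; it is judged then, once.
The state is a dict: "t": time; "joints": joint angles; "qvel": joint speeds; "tau": joint torques, N m; "eef_pos": TCP position; "tcp_rot": TCP orientation; "ft_force": force on the tool from outside, world axes, zero at the start; "moment": the same for the moment, N m; "opening": opening from 0.0 (shut) to 1.0 (fully open); "grip_force": force on a finger pad.
Only numpy, scipy, OpenCV 4.12 (cv2) and the standard library are available. Lean on these libraries where they do the work, as an engineer would, in place of code of your own. Each camera call takes 0.05 s, during which the arm holds its last target. There are 200 camera calls.

## Task

Turn the knurled lock collar on its post until the code plate on its rim squarely faces the reader block, and let it stand still there for about a second. Then turn it on (the keyway lies clockwise, seen from above) until its hidden keyway drops over the pin, push it fully home and keep hold of it: the program finishes while still gripping the collar and holding it pushed down against its spring. Leave the things lying around undisturbed.

Things in the scene. Friction and masses are not known exactly. Their poses are not given: they have to be found in the camera images.
- fixture: Dark steel base plate fixed to the bench, 120 mm (its x) by 250 mm (its y, from -85 to +165), 20 mm thick. Origin: at bench height on the axis of the upright post; z up; y points from the post to the reader. A ring seat (44 mm across) round the post's foot is 40 mm up; a sprung washer round it carries the loose collar with its underside 51 mm up, 11 mm above the seat.
- collar: Loose knurled steel ring on the post, 60 mm outside diameter, 27 mm bore (1 mm play all round), 32 mm high, 0.14 to 0.26 kg; gripped across its outside from above. Origin: centre of its underside; z up; +x points through the code plate on its rim. At the start the plate is 0.5 to 1.7 rad counter-clockwise (from above) of the reader. On the washer it turns freely, clear of the pin.
- collar_mark (a point): Middle of the code plate on the collar's rim: a thin white plate, 16 mm wide and 20 mm high with small dark squares, 30 mm out from the collar's axis, 16 mm above its underside. A dark radial line on the collar's top face, 13 mm long, points to it. Same axes as the collar.
- reader_window (a point): Middle of the dark window of the grey plastic reader block, on its face towards the post: 100 mm from the post's axis along the fixture's y, 60 mm above the bench. The block is 44 mm wide (x), 34 mm deep (y), its top 76 mm above the bench. Same axes as the fixture.
- seat (a point): Centre of the seat, on the post's axis, 40 mm above the bench: the collar is home when its underside lies here, 11 mm below where it rests on the washer. The spring under the washer pushes up with about 4 N at rest height and 6 N at the seat, and lifts the collar again if it is let go.
- parts_bin: Bystander: open blue plastic bin, 150 by 110 by 55 mm, with pins in it. Origin: centre of its underside.
- guide_bush: Bystander: short brass tube standing on the bench, 44 mm diameter, 40 mm high. Origin: centre of its underside.
- guide_pillar: Bystander: steel pin standing on its head, 36 mm across the foot, 24 mm shank, 85 mm high. Origin: centre of its underside.
- wrench: Bystander: open-ended wrench about 170 mm long, lying flat on the bench. Origin: at its underside near the middle; x along it.
- collar_top (a point): Centre of the collar's top face, 32 mm above its underside. One hidden keyway in the underside, about 11 mm wide and 11 mm deep, open to the bore, fits over the pin within some 0.18 rad either way. From plate facing reader it meets the pin after another 0.4 to 1.2 rad clockwise (from above), to be found by feel: elsewhere, pushed down, the collar stops on the pin 8 mm above the seat.
- post_top (a point): Top of the steel post, 25 mm across, 92.5 mm above the bench, on the fixture's axis. A fixed dowel pin 6 mm thick sticks out sideways from the post under the collar, 2 to 8 mm above the seat, out of sight; its direction differs each time and is not given.
There are look-alikes about, which are no part of the job. Leave any orange or pink look-alike of the collar alone.

How it is judged (in metres and radians):
On the way, in this order (a step that is already met when the one before it is completed fails the run):
1. the collar's code plate faces the reader (within about 10 degrees) and stands still there for half a second (x of collar_mark in the frame of fixture between -0.0055 and 0.0055 m and y of collar_mark in the frame of fixture above 0.02 m and angular speed of collar below 0.15 rad/s), for 0.5 s.
2. the keyway is over the pin and the collar is down on its seat (z of collar in the frame of seat below 0.0025 m), for 0.2 s.
At the end, for the whole second after the job is handed in: The collar is level on the post, its underside within 2.5 mm of the seat and within 3 mm of the post's axis, at rest, held there by the fingers (contact force above 2 N) (z of collar in the frame of seat below 0.0025 m and horizontal distance between collar and seat below 0.003 m and angle between collar's own z axis and vertical below 0.06 rad and linear speed of collar below 0.02 m/s and contact force between collar and the fingers above 2 N); the arm keeps its last pose, push and grip.
It fails at once if a bystander is moved by more than 20 mm (distance of any of parts_bin, guide_bush, guide_pillar, wrench from where it was at the start of the episode above 0.02 m).
It also fails if it takes over 58 s, if anything falls off the work surface, if the arm or the gripper's body presses on something with over 40 N, if the wrist force passes 120 N, or if a joint passes its speed limit or range.

## Working session

There is one attempt and no reset: what is moved stays moved. The work goes in short steps, Python scripts to look and compute and a tool call to move; the robot and the scene stay as the last step left them, time stands still between calls to the robot, and variables do not carry over. Pictures are saved under pics/ and viewed, at most 10 in all, crops included, and the job is handed in when it is done.

Besides the shell and the picture viewer there is one more tool, called after "Request:" as a command line: name --argument value ..., lists and objects as JSON in quotes. move_arm: Moves the arm, as the interface text tells. Scaled input: -1 to 1 covers 0.15 m each way for a shift and pi/2 rad each way for a turn. Its arguments: {"type":"object","properties":{"moves":{"type":"array"},"claw":{"type":"number"}},"required":["moves"]}

```bash
mkdir -p pics; ls; python3 - <<'E'
from cell import monitor, viewer, order, env
import cv2,numpy as np
s=monitor.state();print(s)
for n in("scene","top"):
    im=viewer.read_camera(n);cv2.imwrite(f"pics/{n}0.png",im[:,:,::-1]);i=viewer.camera_info(n);print(n,np.round(i["K"],1).tolist(),np.round(i["camera_from_world"],3).tolist())
E
```

```text
pics
{'t': 0.0, 'joints': array([-1.44362558e+00,  4.91566405e-01,  1.55945641e+00, -1.27635224e-06,
        1.09171096e+00, -1.05611996e-01]), 'qvel': array([ 0.00091309, -0.00021594,  0.00107219, -0.00046064, -0.00022779,
       -0.00055008]), 'tau': array([-3.87505206e-03, -6.12644005e+01, -2.58185059e+01,  6.92140684e-02,
        4.82210715e-02, -1.23143391e-04]), 'eef_pos': array([ 144.16139559, -607.88944623,  214.05510501]), 'tcp_rot': array([-3.14045777e+00, -1.19166411e-04,  2.32783269e-01]), 'ft_force': array([ 0.77185352, -0.3432397 , -0.99855449]), 'moment': array([-0.00868186, -0.00751947, -0.0526102 ]), 'grip_force': 0.0, 'opening': 0.9969620102402329}
scene [[420.5, 0.0, 323.8], [0.0, 420.5, 201.2], [0.0, 0.0, 1.0]] [[-0.799, 0.601, 0.006, 489.549], [0.403, 0.543, -0.737, -148.059], [-0.447, -0.587, -0.676, 1182.207], [0.0, 0.0, 0.0, 1.0]]
top [[374.2, 0.0, 321.5], [0.0, 374.2, 201.6], [0.0, 0.0, 1.0]] [[0.011, -0.999, 0.036, -44.644], [-0.989, -0.017, -0.144, 617.162], [0.144, -0.034, -0.989, 694.539], [0.0, 0.0, 0.0, 1.0]]
```

View pics/top0.png

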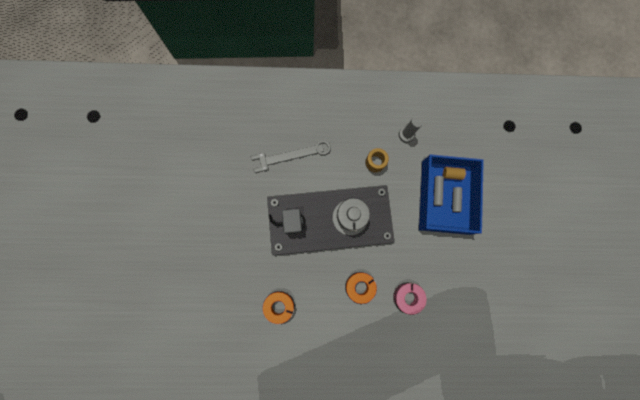

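View pics/scene0.png

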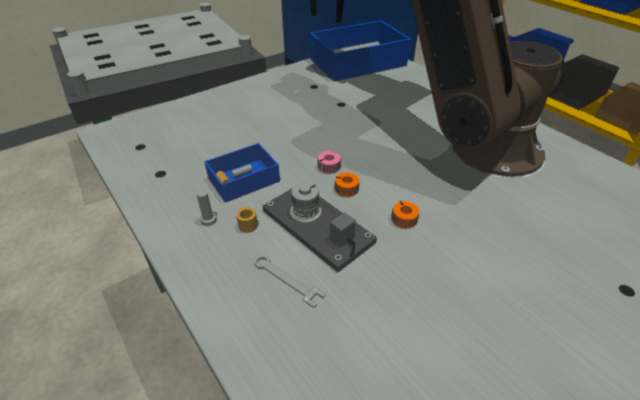

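Top view: steel collar at (352,215) with its dark line pointing to (354,229), and the reader at (291,221). The candidates are the steel collar (352,215), orange (279,308), orange (362,288) and pink (411,298). I choose the steel one on the fixture and will check it in a crop.

```bash
cat > h.py <<'E'
import cv2,numpy as np
from cell import monitor, viewer, order, env
def ray(n,uv,z):
    i=viewer.camera_info(n);K=np.array(i["K"]);T=np.array(i["camera_from_world"])
    R=T[:3,:3];c=-R.T@T[:3,3];d=R.T@np.linalg.solve(K,[uv[0],uv[1],1.]);return c+d*(z-c[2])/d[2]
def proj(n,p):
    i=viewer.camera_info(n);q=np.array(i["K"])@(np.array(i["camera_from_world"])@np.r_[p,1])[:3];return q[:2]/q[2]
E
python3 - <<'E'
from h import *
im=cv2.imread("pics/top0.png")
g=cv2.cvtColor(im,cv2.COLOR_BGR2GRAY)
m=((g<85)*255).astype(np.uint8);m[:180]=0;m[262:]=0;m[:,:260]=0;m[:,400:]=0
m=cv2.morphologyEx(m,cv2.MORPH_OPEN,np.ones((5,5)))
cs=max(cv2.findContours(m,0,2)[0],key=cv2.contourArea);h=cv2.convexHull(cs)[:,0]
w=np.array([ray("top",p,20)[:2] for p in h],np.float32)
print("plate",cv2.minAreaRect(w))
for n,p in dict(s1=(275,202),s2=(382,192),s3=(387,236),s4=(278,247)).items(): print(n,ray("top",p,20).round(1))
print("post",ray("top",(353.5,213.5),92.5).round(1),"collar",ray("top",(352.5,214.5),83).round(1))
c=cv2.resize(im[180:260,260:400],None,fx=5.7,fy=5.7,interpolation=cv2.INTER_CUBIC);cv2.imwrite("pics/c1.png",c)
s=cv2.imread("pics/scene0.png");cv2.imwrite("pics/c2.png",cv2.resize(s[160:280,250:390],None,fx=5,fy=5,interpolation=cv2.INTER_CUBIC))
E
```

```text
plate ((583.7462158203125, -55.14776611328125), (121.31919860839844, 247.30352783203125), 6.613248348236084)
s1 [619.  58.  20.]
s2 [ 643.5 -161.6   20. ]
s3 [ 553.  -170.7   20. ]
s4 [528.1  49.3  20. ]
post [589.6 -93.7  92.5] collar [588.8 -92.9  83. ]
```

View pics/c1.png

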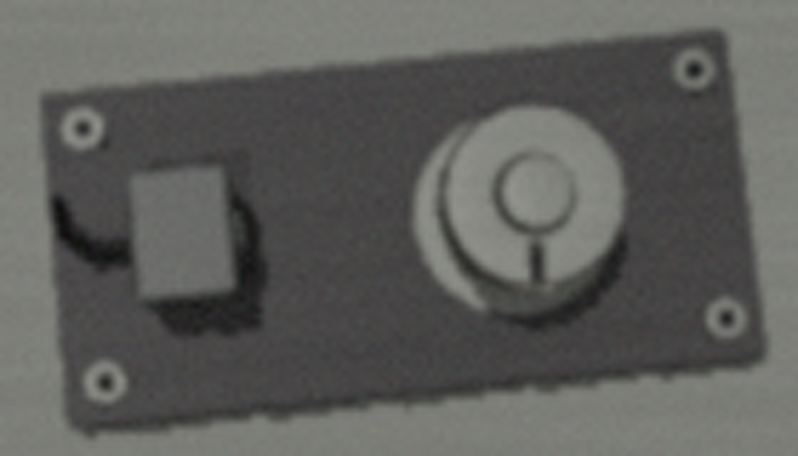

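View pics/c2.png

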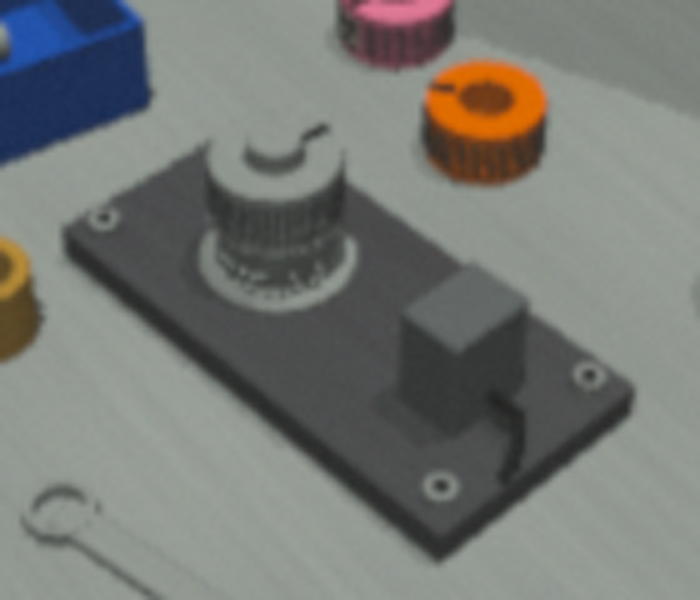

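The crops confirm the grey knurled collar on the post. In crop 1 its line runs (537,238)→(537,285), the post top is at (536,193) and the reader is on the left. In crop 2 the line runs (303,138)→(328,127).

```bash
python3 - <<'E'
from h import *
a=lambda p:(260+(p[0]-2.35)/5.7,180+(p[1]-2.35)/5.7)
b=lambda p:(250+(p[0]-2)/5,160+(p[1]-2)/5)
print("post",ray("top",a((536,193)),92.5),ray("scene",b((275,152)),92.5))
print("collar",ray("top",a((533,197)),83),ray("scene",b((276,165)),83))
p,q=[ray("top",a(x),83) for x in((537,240),(537,283))];print(p,q,np.arctan2(*(q-p)[1::-1]))
c=np.array([589.5,-94.5,83]);print("angle via centre",np.arctan2(*(q-c)[1::-1]))
p,q=[ray("scene",b(x),83) for x in((303,138),(328,126))];print(p,q,np.arctan2(*(q-p)[1::-1]),np.arctan2(*(q-c)[1::-1]))
print(env.grip_depth, monitor.state()['tcp_rot'])
E
```

```text
post [589.73469181 -93.90009358  92.5       ] [597.74090962 -89.39431024  92.5       ]
collar [589.48944432 -94.06124897  83.        ] [596.24507839 -91.18005413  83.        ]
[575.34671002 -95.36604578  83.        ] [561.26592174 -95.35238435  83.        ] 3.140622435745353
angle via centre -3.1114119082853313
[576.34049989 -98.8409279   83.        ] [562.67310593 -98.88382323  83.        ] -3.1384541475808536 -2.9796128190041933
18.8 [-3.14057047e+00 -1.08187520e-04  2.32800119e-01]
```

Request:
move_arm --moves '[0.184, -0.132, 0, 0, 0.184, -0.132, 0, 0, 0.184, -0.132, 0, 0, 0.184, -0.132, 0, 0, 0.184, -0.132, 0, 0, 0.184, -0.132, 0, 0, 0.184, -0.132, 0, 0, 0.184, -0.132, 0, 0, 0.184, -0.132, 0, 0, 0.184, -0.132, 0, 0]' --claw 95

```text
t: 1.35
eef_pos: [367.6, -350.8, 214.5]
tcp_rot: [-3.141, 0.0, 0.233]
ft_force: [-0.5, -1.4, 0.5]
opening: 0.998
grip_force: 0.0
```

Request:
move_arm --moves '[0.184, -0.132, 0, 0, 0.184, -0.132, 0, 0, 0.184, -0.132, 0, 0, 0.184, -0.132, 0, 0, 0.184, -0.132, 0, 0, 0.184, -0.132, 0, 0, 0.184, -0.132, 0, 0, 0.184, -0.132, 0, 0, 0.184, -0.132, 0, 0, 0.184, -0.132, 0, 0]'

```text
t: 2.6
eef_pos: [590.5, -94.5, 214.3]
tcp_rot: [-3.141, 0.001, 0.233]
ft_force: [-0.2, -0.2, -0.6]
opening: 1.003
grip_force: 0.0
```

Request:
move_arm --moves '[0, 0, 0, -0.1, 0, 0, 0, -0.1, 0, 0, 0, -0.1, 0, 0, 0, -0.1, 0, 0, 0, -0.1, 0, 0, 0, -0.1, 0, 0, 0, -0.1, 0, 0, 0, -0.1, 0, 0, 0, -0.1]'

```text
t: 3.72
eef_pos: [589.8, -95.4, 214.3]
tcp_rot: [-3.141, -0.0, 1.652]
ft_force: [-0.4, 0.4, -0.6]
opening: 1.003
grip_force: 0.0
```

Request:
move_arm --moves '[0, 0, 0, -0.1, 0, 0, 0, -0.1, 0, 0, 0, -0.1, 0, 0, 0, -0.1, 0, 0, 0, -0.1, 0, 0, 0, -0.1, 0, 0, 0, -0.1, 0, 0, 0, -0.1, 0, 0, 0, -0.1, 0, 0, 0, 0]'

```text
t: 4.97
eef_pos: [589.8, -95.4, 214.3]
tcp_rot: [3.142, -0.001, 3.059]
ft_force: [0.2, -1.3, -0.4]
opening: 1.002
grip_force: 0.0
```

Request:
move_arm --moves '[0, 0, 0.12, 0, 0, 0, 0.12, 0, 0, 0, 0.12, 0, 0, 0, 0.12, 0, 0, 0, 0.12, 0, 0, 0, 0.12, 0, 0, 0, 0.12, 0, 0, 0, 0.12, 0, 0, 0, 0.1, 0, 0, 0, 0, 0]'

```text
t: 6.22
eef_pos: [589.5, -95.4, 54.5]
tcp_rot: [3.141, -0.002, 3.059]
ft_force: [0.6, 0.3, -0.5]
opening: 0.999
grip_force: 0.0
```

```bash
python3 - <<'E'
from h import *
t=viewer.read_camera("top")[:,:,::-1];s=viewer.read_camera("scene")[:,:,::-1]
f=lambda i:cv2.resize(i,(400,400),interpolation=cv2.INTER_CUBIC)
cv2.imwrite("pics/c3.png",np.hstack([f(t[165:265,300:400]),f(s[140:240,250:350])]))
E
```

```text
(no output)
```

View pics/c3.png

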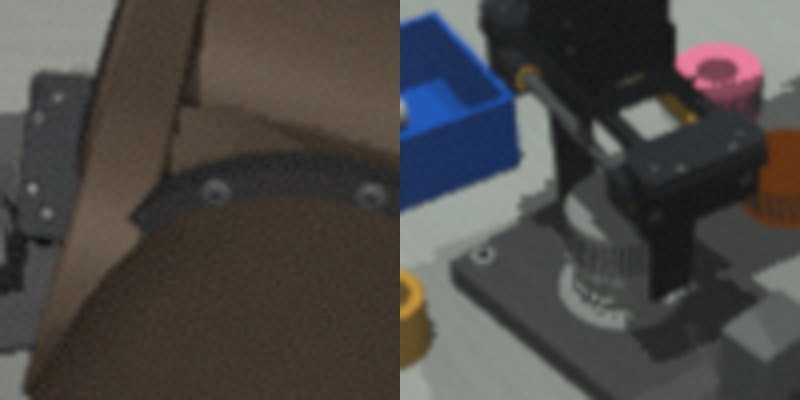

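The top view is blocked by the arm. The scene view (right half) shows the fingers straddling the collar at about (615,240), so I close them.

Request:
move_arm --moves '[0, 0, 0, 0, 0, 0, 0, 0, 0, 0, 0, 0, 0, 0, 0, 0, 0, 0, 0, 0, 0, 0, 0, 0, 0, 0, 0, 0, 0, 0, 0, 0]' --claw 50

```text
t: 7.32
eef_pos: [590.0, -95.5, 55.7]
tcp_rot: [-3.141, 0.0, 3.06]
ft_force: [0.4, 0.0, 1.4]
opening: 0.632
grip_force: 30.0
```

Request:
move_arm --moves '[0, 0, 0, 0.05, 0, 0, 0, 0.08, 0, 0, 0, 0.08, 0, 0, 0, 0.08, 0, 0, 0, 0.08, 0, 0, 0, 0.08, 0, 0, 0, 0.08, 0, 0, 0, 0.08, 0, 0, 0, 0.08, 0, 0, 0, 0.08]'

```text
t: 8.57
eef_pos: [590.0, -95.6, 55.6]
tcp_rot: [-3.142, 0.0, 1.847]
ft_force: [-0.5, 0.8, 2.3]
opening: 0.629
grip_force: 30.0
```

Request:
move_arm --moves '[0, 0, 0, 0.08, 0, 0, 0, 0.05, 0, 0, 0, 0.03, 0, 0, 0, 0, 0, 0, 0, 0]'

```text
t: 9.2
eef_pos: [590.0, -95.6, 55.6]
tcp_rot: [3.141, 0.0, 1.6]
ft_force: [-0.5, -0.5, 1.1]
opening: 0.631
grip_force: 30.0
```

```bash
python3 - <<'E'
from h import *
s0=monitor.state();print(s0['tcp_rot'],s0['ft_force'],s0['moment'])
t=viewer.read_camera("top")[:,:,::-1];s=viewer.read_camera("scene")[:,:,::-1]
f=lambda i:cv2.resize(i,(400,400),interpolation=cv2.INTER_CUBIC)
cv2.imwrite("pics/c4.png",np.hstack([f(t[165:265,300:400]),f(s[150:230,265:345])]))
E
```

```text
[3.14149198e+00 1.44191301e-04 1.60030325e+00] [-0.52160444 -0.53541276  1.06626925] [-0.0807735  -0.12682608 -0.03283332]
```

View pics/c4.png

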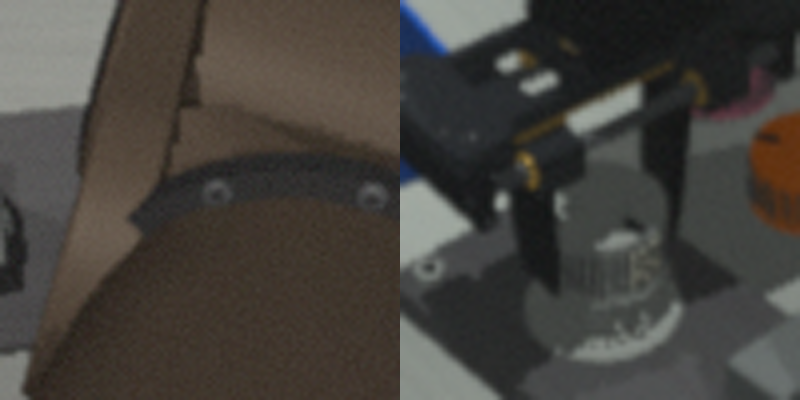

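The collar turned with the gripper: in the right half the line is near (635,225) and the plate near (647,260), which is scene pixel (314,202). I check this against the predicted plate position.

```bash
python3 - <<'E'
from h import *
for a in (1.4,1.54,1.682,1.82,1.96):
    d=np.array([np.cos(a),np.sin(a),0]);c=np.array([589.8,-95,0])
    f=lambda p:(np.array([400,0])+(proj("scene",p)-[265,150])*5).round(0)
    print(a,"line",f(c+17*d+[0,0,83]),f(c+30*d+[0,0,83]),"plate",f(c+30*d+[0,0,67]))
im=cv2.imread("pics/c4.png")[150:300,550:690];cv2.imwrite("pics/c5.png",cv2.convertScaleAbs(cv2.resize(im,None,fx=4,fy=4,interpolation=cv2.INTER_CUBIC),alpha=1.6))
E
```

```text
1.4 line [623. 226.] [636. 244.] plate [637. 271.]
1.54 line [628. 224.] [645. 240.] plate [645. 268.]
1.682 line [632. 221.] [652. 236.] plate [653. 264.]
1.82 line [636. 219.] [659. 231.] plate [659. 259.]
1.96 line [639. 216.] [665. 226.] plate [665. 254.]
```

View pics/c5.png

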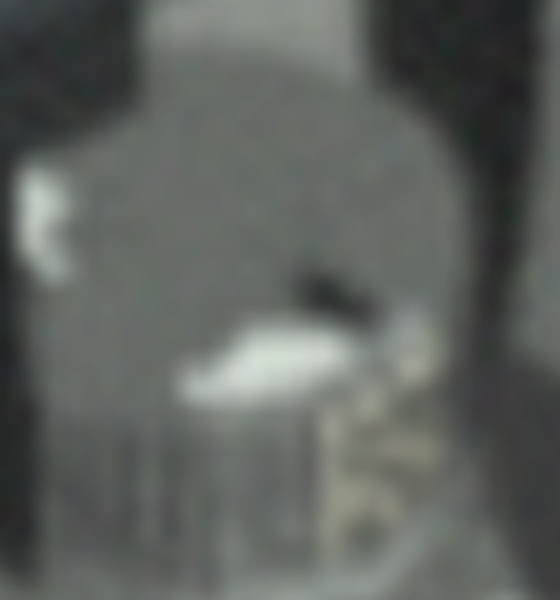

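The plate's edges on the silhouette put it at about 1.68 rad, which is facing the reader. I let it stand, then push down gently.

Request:
move_arm --moves '[0, 0, 0, 0, 0, 0, 0, 0, 0, 0, 0, 0, 0, 0, 0, 0, 0, 0, 0, 0, 0, 0, 0, 0, 0, 0, 0, 0, 0, 0, 0, 0, 0, 0, 0, 0, 0, 0, 0, 0]'

```text
t: 10.55
eef_pos: [590.0, -95.5, 55.6]
tcp_rot: [3.142, 0.0, 1.599]
ft_force: [1.3, -2.0, 1.5]
opening: 0.632
grip_force: 30.0
```

Request:
move_arm --moves '[0, 0, 0, 0.07, 0, 0, 0, 0.07, 0, 0, 0, 0, 0, 0, 0.01, 0, 0, 0, 0.01, 0, 0, 0, 0, 0]'

```text
t: 11.3
eef_pos: [589.8, -95.3, 52.4]
tcp_rot: [-3.141, -0.0, 1.38]
ft_force: [-0.3, 1.6, 2.7]
opening: 0.633
grip_force: 30.0
```

Request:
move_arm --moves '[0, 0, 0.01, 0, 0, 0, 0.01, 0, 0, 0, 0, 0]'

```text
t: 11.68
eef_pos: [589.5, -95.2, 49.7]
tcp_rot: [-3.141, -0.0, 1.38]
ft_force: [-2.7, 2.8, 5.6]
opening: 0.631
grip_force: 30.0
```

Request:
move_arm --moves '[0, 0, 0.01, 0, 0, 0, 0, 0]'

```text
t: 11.92
eef_pos: [589.4, -95.1, 48.3]
tcp_rot: [-3.14, -0.0, 1.379]
ft_force: [-3.8, 3.0, 5.7]
opening: 0.63
grip_force: 30.0
```

Request:
move_arm --moves '[0, 0, 0.01, 0, 0, 0, 0, 0]'

```text
t: 12.18
eef_pos: [589.4, -95.1, 46.9]
tcp_rot: [-3.14, -0.0, 1.379]
ft_force: [-3.2, 4.5, 6.5]
opening: 0.632
grip_force: 30.0
```

Request:
move_arm --moves '[0, 0, 0.01, 0, 0, 0, 0, 0]'

```text
t: 12.42
eef_pos: [589.4, -95.1, 45.4]
tcp_rot: [-3.141, -0.0, 1.379]
ft_force: [-4.4, 3.8, 7.3]
opening: 0.632
grip_force: 30.0
```

Request:
move_arm --moves '[0, 0, 0.01, 0, 0, 0, 0, 0]'

```text
t: 12.68
eef_pos: [589.4, -95.1, 44.7]
tcp_rot: [-3.141, -0.0, 1.379]
ft_force: [-6.7, 4.2, 17.0]
opening: 0.636
grip_force: 30.0
```

```bash
python3 - <<'E'
from h import *
s0=monitor.state();print(s0['tcp_rot'],s0['ft_force'],s0['moment'])
s=viewer.read_camera("scene")[:,:,::-1]
o=cv2.imread("pics/c4.png")[:,400:]
cv2.imwrite("pics/c6.png",cv2.convertScaleAbs(np.hstack([o,cv2.resize(s[150:230,265:345],(400,400),interpolation=cv2.INTER_CUBIC)]),alpha=1.6))
E
```

```text
[-3.14082438e+00 -2.22964767e-04  1.37942964e+00] [-6.67906399  4.21569994 17.034285  ] [ 0.77926706  1.16443629 -0.15895585]
```

View pics/c6.png

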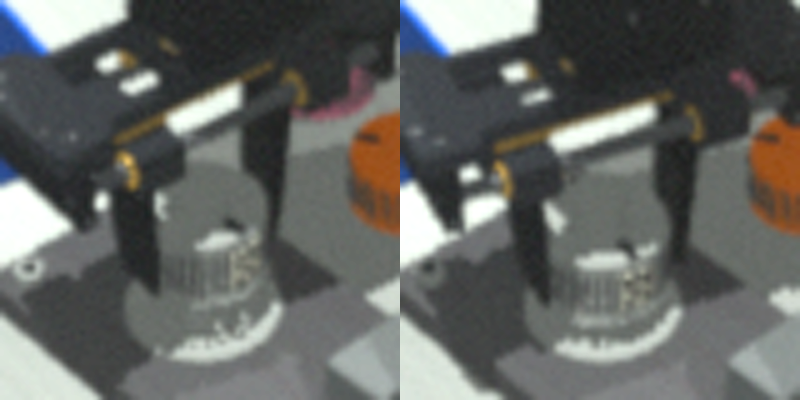

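The right half shows the collar down with the gripper: its line moved from (235,225) to (625-400,245), about 11 mm. The hard stop at 10.9 mm of travel matches the seat. I hold briefly, then hand in.

Request:
move_arm --moves '[0, 0, 0, 0, 0, 0, 0, 0, 0, 0, 0, 0, 0, 0, 0, 0, 0, 0, 0, 0, 0, 0, 0, 0]'

```text
t: 13.48
eef_pos: [589.4, -95.1, 44.6]
tcp_rot: [-3.141, -0.0, 1.379]
ft_force: [-7.1, 4.2, 17.4]
opening: 0.635
grip_force: 30.0
```

```bash
python3 -c "
from cell import order
print(order.job_done())"
```

```text
the job is handed in; nothing more can be done
None
```

I handed in the job at about 13.5 s with the collar still gripped and pushed down at its hard stop (10.9 mm of travel, about 17 N), after it stood facing the reader for over a second; the hand-in gave no verdict.

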